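# Take the hot lid off the heating bath with the lid lifter

### The job

The lid of the heating bath is hot: take the lid lifter from its fork stand, hook it under the lid's loop handle, feel for the spot on the loop where the unevenly weighted lid balances, lift it off the bath keeping it level, and set it down gently on the middle of the cork trivet. Then unhook the lifter and hang it back upright in its stand. Never touch the lid with the gripper, do not push or pull hard on it with the lifter, and leave the bottle, the jar and the dish alone.

Things in the scene. Friction and masses are not known exactly. Their poses are not given: they have to be found in the camera images.
- bath: Heating bath, fixed to the bench: round white housing 207 mm across and 110 mm high with an open steel tub (158 mm inside) and a small control panel on its -x side. Origin: centre of its underside on the bench. z up; the rim is 110 mm above the origin.
- lid: Hot loose steel lid, 188 mm across, about 0.5 to 0.65 kg in all. Origin: centre of the underside of its 10 mm thick flange, which lies on the bath's rim; below, a round step 148 mm across reaches 8 mm down into the tub (5 mm play all round) and wedges there if dragged sideways. z up; y runs along the loop handle, x crosses it. May be turned any way. Its weight is uneven: see lid_centre.
- lid_loop (a point): Middle of the loop handle: a straight horizontal 8 mm round bar along the lid's y between two 8 mm posts 90 mm apart. Point: the bar's centre, 50 mm above the lid's origin, 40 mm above the flange's upper face (opening under the bar 36 mm high). Axes as the lid's.
- lid_centre (a point): Point at the lid's origin, axes as the lid's. Filling has settled inside the lid: its balance point lies under the loop bar, 10 to 21 mm from the middle towards one end; which end and how far cannot be seen, only felt with the lid barely raised (the heavy side stays on the rim). Hung elsewhere it tips. The centre of mass is about 42 mm below the bar; friction 0.5 to 0.7.
- trivet_top (a point): Centre of the upper face of the round cork trivet with a steel band, 170 mm across and 20 mm high, fixed to the bench. z up. The lid standing on it has its origin 8 mm above this point.
- stand: Fork stand of the lifter, fixed: dark base plate 110 x 90 mm, a blue upright on its +x side carrying a flat blue fork whose top is 100 mm above the bench. Origin: centre of the base's underside. The slot is 18 mm wide, runs along the stand's x, is open towards -x (prongs end 30 mm from the centre) and closed 28 mm on the +x side.
- stand_seat (a point): Point in the middle of the slot, level with the upper face of the fork's prongs, 100 mm above the bench, where the lifter's guard disc is centred when it hangs in the stand. Axes as the stand's.
- lifter_grip (a point): Loose lid lifter, 0.15 kg, upright: red square handle 22 x 22 x 72 mm, vertical; point on its axis, 44 mm above the underside of the guard disc (48 mm across, 5 mm thick) below it that rests on the fork. z up; x is the way the hook's tip lies from its shank. It hangs with its x along the stand's x, lifts straight up out of the slot and goes straight back in, hook along the slot.
- lifter_hook (a point): Hook seat: middle of the upper face of the 8 mm thick hook foot, straight below the handle, 100 mm below lifter_grip. The foot runs along the lifter's x; the shank stands at x = -11 mm, the upturned tip at x = +11 mm (8 mm rods, 14 mm free between). The tip's top is 16 mm above this point, the foot's underside 8 mm below it. Axes as lifter_grip's.
- amber: Bystander: amber glass bottle with a red cap, 68 mm across, 150 mm high, loose. Origin: centre of its underside.
- jar: Bystander: white plastic jar with a blue cap, 66 mm across, 100 mm high, loose. Origin: centre of its underside.
- dish: Bystander: open steel dish, 84 mm across, 50 mm high, loose. Origin: centre of its underside.

How it is judged:
By the outcome, as a careful person would: the job done as asked, in the order asked, and still so for the second after the job is handed in, with the robot touching nothing.
It also fails if it takes over 72 s, if anything falls off the work surface, if the arm or the gripper's body presses on something with over 40 N, if the wrist force passes 120 N, or if a joint passes its speed limit or range.

### The arm

A 7-joint arm with a two-finger parallel gripper is mounted at the origin on the work surface. World frame = base frame: x ahead of the robot, y to its left, z up, the work surface at z = 0. Lengths are in m, angles in degrees, forces in N, time in s.
With the tool pointing down it reaches from about 0.425 to 0.875 m from the base axis. Payload 4.7 kg.
Tool frame: the origin (TCP) lies at the very end of the fingers, on their centre line; the grasp point (between the pads) lies 19 mm behind it; z points along the fingers, y is the direction in which the jaws open and shut (so a half turn about z gives the same grasp; the last joint's range is limited). The gripper opens to 87 mm and grips with 3 to 60 N. Pads are 19 mm wide; open, the fingers measure 117 mm over their backs; the gripper's body (75 mm by 190 mm) begins 51 mm behind the grasp point.
Start: joints at [0.808, 18.392, -4.016, 83.108, 1.295, 78.541, -3.26], TCP at [0.65, -0, 0.223] pointing down, gripper open.
Joint ranges: [-163.93, 163.93], [-17.29, 119.83], [-79.2, 71.16], [3.27, 140.29], [-89.18, 269.18], [5.43, 117.66], [-154.24, 154.24]. Speed limits (degrees/s): [147.25, 147.25, 180, 180, 180, 180, 180].

### API

Orientations are given as [roll, pitch, yaw] about the fixed x, y, z axes, in that order (R = Rz(yaw) Ry(pitch) Rx(roll)).
In Python, from cell import * gives the robot as it stands.
- The arm moves only by the tool drive_tool, never from a script. Its argument "moves" is text: rows parted by semicolons, each of 5 numbers parted by spaces: the shift along the tool's x, y, z in m, then the turn about the tool's z in degrees, then the gripper's target within -1 to 1 (fully open at 1, half-way at 0, shut at -1). In form: x y z yaw fingers; .... A call has exactly 8 rows; each row is the pose to reach, as a shift and turn from the pose commanded when the call began, along the tool's axes at that moment; what a row does not reach only later rows make up. A row lasts 1/10 s, in which the tool goes at most 50 mm and 8.59 degrees, less where a joint would pass 70% of its speed; a pose out of reach is approached as far as the arm can. A call with a gripper value outside its range is refused whole. The fingers move at their own pace and stop on an object; "grip_force" is the grip in N (left out, the last holds). Time passes only in rows, so rows that repeat a pose let the fingers close, or fill a call up. It gives the time, the measured TCP pose, the force and the opening at its end, in the units of the state.
- get_obs(): the state, without advancing time (a new reading comes with each control period).
- read_camera(name): name is "scene" or "side" or "wrist"; returns (picture, depth): 400x640x3 uint8, red, green, blue; 400x640 float32, m along the optical axis (not along the pixel's ray), 0 where there is no reading.
- calibration(name): a dict with "intrinsics" (3x3 intrinsics, pixels), "k1" (the pictures are not rectified: a ray, as slopes to the right and down, at radius r is drawn at 1 + k1 r^2 times it, then the intrinsics apply), "cam_to_world" (4x4, takes a point from camera to world coordinates); the wrist camera has in their place "T_tool_cam" (4x4, takes a point from camera to tool coordinates, whose origin is the TCP and whose axes are the flange's). Camera axes: x right, y up, looking along -z (the intrinsics and any distortion apply to the point x, -y, -z); pixel columns grow to the right and rows downward; lengths in m; the calibration is good to about 2 mm. A picture is of the moment at which its call begins: read the wrist's pose just before it. calibration takes no time and is no camera call.
- sign_off(): hands the job in, once; it reports no verdict.
Trained networks look in the newest picture that a camera, given by its name, has taken for a name from the list of things; names that differ only in an ending like _2 or _b are one class to them, and where a whole thing is asked for, a point or a joint stands for the part that bears it (a point fixed in the world has none). Each returns a list of dicts, best first, with "conf" (0 to 1); they miss things now and then, are a little off and sometimes report something else, mostly with a low value. They report only what shows in the picture. A call takes as long as a camera call.
- search_frame(camera, name): "uv" ([column, row] in pixels, amid what is visible of it).
- pinpoint(camera, name): "uv" ([column, row] in pixels: a listed point, or the origin of a listed thing).
The state is a dict: "time_s": time; "qpos": joint angles; "joint_velocities": joint speeds; "effort": joint torques, N m; "tool_pos": TCP position; "tool_rot": TCP orientation; "force": force on the tool from outside, world axes, zero at the start; "wrist_torque": the same for the moment, N m; "grip_width": finger opening in m.
Only numpy, scipy, OpenCV 4.12 (cv2) and the standard library are available. Lean on these libraries where they do the work, as an engineer would, in place of code of your own. Each camera call takes 0.05 s, during which the arm holds its last target. There are 200 camera calls.

## Working session

There is one attempt and no reset: what is moved stays moved. The work goes in short steps, Python scripts to look and compute and a tool call to move; the robot and the scene stay as the last step left them, time stands still between calls to the robot, and variables do not carry over. Pictures are saved under pics/ and viewed, about 8 in all and at most 12, crops included, and the job is handed in when it is done.

Besides the shell and the picture viewer there is one more tool, called after "Request:" as name(argument=value, ...) on one line, values as JSON. drive_tool: Moves the arm, as the interface text tells. Its arguments: {"type":"object","properties":{"moves":{"type":"string"},"grip_force":{"type":"number"}},"required":["moves"]}

```bash
ls; mkdir -p pics
cat > h.py <<'E'
from cell import *
import numpy as np, cv2
from scipy.spatial.transform import Rotation as R
def T_tool():
    o=get_obs(); T=np.eye(4); T[:3,:3]=R.from_euler('xyz',o['tool_rot'],degrees=True).as_matrix(); T[:3,3]=o['tool_pos']; return T
def c2w(cam,T=None):
    c=calibration(cam)
    return np.array(c['cam_to_world']) if 'cam_to_world' in c else T@np.array(c['T_tool_cam'])
def rays(cam,uv,C):
    c=calibration(cam);K=np.array(c['intrinsics']);uv=np.atleast_2d(np.array(uv,float))
    p=cv2.undistortPoints(uv.reshape(-1,1,2),K,np.array([c['k1'],0,0,0.])).reshape(-1,2)
    d=np.c_[p[:,0],-p[:,1],-np.ones(len(p))]
    return C[:3,3],d@C[:3,:3].T   # depth-scaled
def onz(cam,uv,z,C):
    o,d=rays(cam,uv,C); return o+d*((z-o[2])/d[:,2])[:,None]
def proj(cam,P,C):
    c=calibration(cam);K=np.array(c['intrinsics']);P=np.atleast_2d(P)
    q=(P-C[:3,3])@C[:3,:3]; q=q*[1,-1,-1]
    return cv2.projectPoints(q,np.zeros(3),np.zeros(3),K,np.array([c['k1'],0,0,0.]))[0].reshape(-1,2)
def cloud(cam,depth,C):
    v,u=np.mgrid[:400,:640]; o,d=rays(cam,np.c_[u.ravel(),v.ravel()],C)
    P=o+d*depth.reshape(-1,1); P[depth.ravel()==0]=np.nan; return P.reshape(400,640,3)
E
python3 - <<'E'
from h import *
o=get_obs();print(o)
T=T_tool()
for cam in ['scene','side','wrist']:
    im,d=read_camera(cam);C=c2w(cam,T);cv2.imwrite(f'pics/{cam}0.png',im[:,:,::-1]);np.savez(f'{cam}0.npz',im=im,d=d,C=C)
    print(cam,C.round(3).tolist())
    for n,z in [('lid_loop',.16),('lid_centre',.11),('trivet_top',.02),('stand_seat',.1),('lifter_grip',.144),('lifter_hook',.044),('bath',0),('stand',0),('amber',0),('jar',0),('dish',0)]:
        r=pinpoint(cam,n)[:2]
        for q in r: print(' ',n,np.round(q['conf'],2),np.round(q['uv'],1),onz(cam,q['uv'],z,C).round(4)[0])
a=[cv2.imread(f'pics/{c}0.png') for c in ['scene','side']]
E
```

```text
pics
{'time_s': 0.0, 'qpos': array([ 0.809974  , 18.44025075, -4.01735818, 83.17347053,  1.29599803,
       78.53998271, -3.26176062]), 'joint_velocities': array([-0.01621488, -0.02128553, -0.05583929, -0.04362517, -0.00712452,
       -0.06854829, -0.05195682]), 'effort': array([-2.58547143e-04, -4.91284704e+01, -4.03903294e-01, -3.12526345e+01,
       -6.40594075e-02,  4.37659642e-02,  1.61017233e-04]), 'tool_pos': array([ 6.49461654e-01, -6.07102736e-05,  2.21460799e-01]), 'tool_rot': array([-1.79891600e+02,  6.02755625e-03,  8.99999218e+01]), 'force': array([-0.56794003, -0.43336228, -0.19720706]), 'wrist_torque': array([-0.00380893, -0.02896002, -0.00373771]), 'grip_width': 0.08693561265022051}
scene [[0.275, -0.78, 0.562, 1.237], [0.961, 0.217, -0.17, -0.128], [0.011, 0.587, 0.81, 1.008], [0.0, 0.0, 0.0, 1.0]]
  lid_loop 0.77 [278.3 187.7] [ 0.5731 -0.054   0.16  ]
  lid_centre 0.75 [279.1 196.4] [ 0.5656 -0.0541  0.11  ]
  trivet_top 0.9 [364.4 176. ] [0.4915 0.2423 0.02  ]
  stand_seat 0.56 [185.  191.8] [ 0.4679 -0.3155  0.1   ]
  lifter_grip 0.71 [178.6 186. ] [ 0.4794 -0.32
[... 891 characters left out ...]
044 ]
  bath 0.77 [309.7 253.2] [ 0.5701 -0.0522  0.    ]
  stand 0.77 [297.1 330.5] [ 0.4798 -0.3131  0.    ]
  amber 0.78 [368.1 231.9] [ 0.7513 -0.0031 -0.    ]
  jar 0.93 [393.5 268.4] [ 0.7596 -0.1739  0.    ]
  dish 0.64 [265.  175.5] [0.5235 0.4184 0.    ]
  dish 0.56 [297.4 333.1] [ 0.4788 -0.3207  0.    ]
wrist [[1.0, -0.0, 0.001, 0.649], [0.0, 0.959, 0.284, 0.078], [-0.001, -0.284, 0.959, 0.384], [0.0, 0.0, 0.0, 1.0]]
  lid_centre 0.82 [246.1 247.9] [ 0.5714 -0.0541  0.11  ]
  lifter_grip 0.37 [244.3 249.8] [ 0.5793 -0.0397  0.144 ]
  amber 0.62 [400.  169.3] [0.7582 0.0102 0.    ]
  jar 0.92 [390.6 286.1] [ 0.7584 -0.1717  0.    ]
  jar 0.52 [245.3 247.9] [ 0.539  -0.1071  0.    ]
```

Run:
```python
import cv2,numpy as np
s=cv2.imread('pics/scene0.png')[130:310,140:450];t=cv2.imread('pics/side0.png')[150:350,230:430]
w=cv2.imread('pics/wrist0.png')
s=cv2.resize(s,None,fx=1.6,fy=1.6);t=cv2.resize(t,(288,288));w=cv2.resize(w,(480,300))
c=np.zeros((588+0,784,3),np.uint8);c[:288,:496]=s;c[:288,496:784]=t;c[288:588,:480]=w
cv2.imwrite('pics/v1.png',c)
```

```text
(no output)
```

View pics/v1.png

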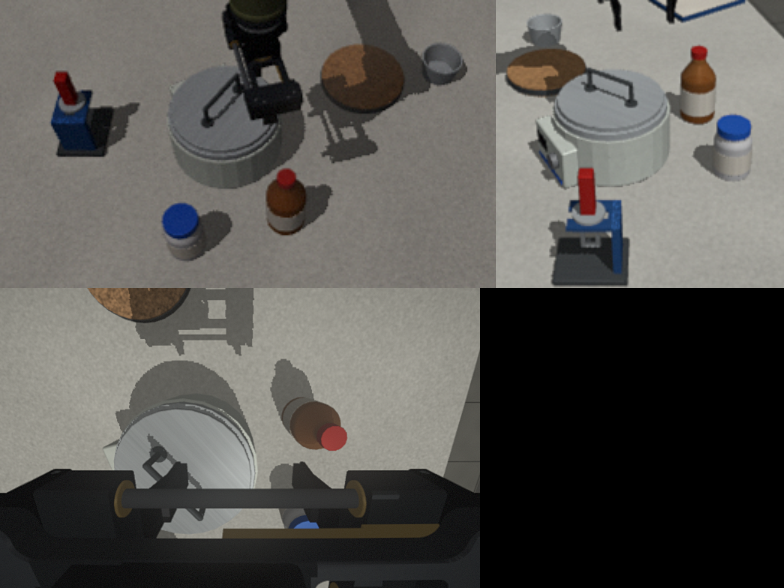

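Run:
```python
from h import *
for cam in ['scene','side','wrist']:
    z=np.load(f'{cam}0.npz');im=z['im'].astype(int);P=cloud(cam,z['d'],z['C'])
    r,g,b=im[...,0],im[...,1],im[...,2]
    # loop bar
    m=(P[...,2]>.148)&(P[...,2]<.175)&(np.hypot(P[...,0]-.572,P[...,1]+.054)<.06)
    Q=P[m]
    if len(Q)>20:
        c=Q.mean(0);u,s,v=np.linalg.svd(Q[:,:2]-c[:2],full_matrices=False)
        t=(Q[:,:2]-c[:2])@v[0];w=(Q[:,:2]-c[:2])@v[1]
        mid=c[:2]+v[0]*(t.min()+t.max())/2
        print(cam,'bar',len(Q),c.round(4),'mid',mid.round(4),'ang',np.degrees(np.arctan2(v[0,1],v[0,0])).round(1),'len',np.ptp(t).round(3),'wid',w.std().round(4), 'zmax',np.nanpercentile(Q[:,2],95).round(4))
    # lid top disc
    m=(abs(P[...,2]-.12)<.006)&(np.hypot(P[...,0]-.57,P[...,1]+.054)<.12);Q=P[m].astype(np.float32)
    if len(Q)>50:
        cc=cv2.minEnclosingCircle(Q[:,:2]);print('  disc',np.round(cc[0],4),round(cc[1],4),Q[:,2].mean().round(4))
    # trivet
    m=(abs(P[...,2]-.02)<.006)&(np.hypot(P[...,0]-.49,P[...,1]-.245)<.11);Q=P[m].astype(np.float32)
    if len(Q)>50:
        cc=cv2.minEnclosingCircle(Q[:,:2]);print('  trivet',np.round(cc[0],4),round(cc[1],4),Q[:,2].mean().round(4))
    if cam=='wrist': continue
    near=(np.hypot(P[...,0]-.475,P[...,1]+.315)<.12)
    m=near&(r>100)&(g<60)&(b<60);Q=P[m];print('  red',len(Q),np.nanmin(Q,0).round(4),np.nanmax(Q,0).round(4),np.nanmean(Q,0).round(4))
    top=Q[Q[:,2]>np.nanmax(Q[:,2])-.006];print('  redtop',len(top),top.mean(0).round(4),np.ptp(top,axis=0).round(4))
    m=near&(abs(P[...,2]-.1)<.006)&(b>r+30);Q=P[m].astype(np.float32);print('  fork',len(Q),Q.min(0),Q.max(0),cv2.minAreaRect(Q[:,:2]))
    m=near&(P[...,2]<.025)&(P[...,2]>.006);Q=P[m].astype(np.float32);print('  base',len(Q),Q[:,2].mean(),cv2.minAreaRect(Q[:,:2]))
```

```text
scene bar 103 [ 0.5744 -0.0577  0.1621] mid [ 0.5724 -0.0553] ang -50.2 len 0.094 wid 0.0023 zmax 0.1664Traceback (most recent call last):
  File "<stdin>", line 16, in <module>
cv2.error: OpenCV(4.12.0) /io/opencv/modules/imgproc/src/shapedescr.cpp:201: error: (-215:Assertion failed) count >= 0 && (depth == CV_32F || depth == CV_32S) in function 'minEnclosingCircle'
```

Run:
```python
from h import *
mec=lambda Q:cv2.minEnclosingCircle(np.ascontiguousarray(Q[:,:2],np.float32).reshape(-1,1,2))
mar=lambda Q:cv2.minAreaRect(np.ascontiguousarray(Q[:,:2],np.float32).reshape(-1,1,2))
for cam in ['scene','side','wrist']:
    z=np.load(f'{cam}0.npz');im=z['im'].astype(int);P=cloud(cam,z['d'],z['C'])
    r,g,b=im[...,0],im[...,1],im[...,2]
    m=(P[...,2]>.148)&(P[...,2]<.175)&(np.hypot(P[...,0]-.572,P[...,1]+.054)<.06)
    Q=P[m]
    if len(Q)>20:
        c=Q.mean(0);u,s,v=np.linalg.svd(Q[:,:2]-c[:2],full_matrices=False)
        t=(Q[:,:2]-c[:2])@v[0];w=(Q[:,:2]-c[:2])@v[1]
        mid=c[:2]+v[0]*(t.min()+t.max())/2
        print(cam,'bar',len(Q),'mid',mid.round(4),'ang',np.degrees(np.arctan2(v[0,1],v[0,0])).round(1),'len',np.ptp(t).round(3),'wid',w.std().round(4), 'zmax',np.nanpercentile(Q[:,2],95).round(4))
    for n,zz,c0 in [('disc',.12,(.572,-.054)),('trivet',.02,(.49,.245))]:
        m=(abs(P[...,2]-zz)<.006)&(np.hypot(P[...,0]-c0[0],P[...,1]-c0[1])<.105);Q=P[m]
        if len(Q)>50:
            cc=mec(Q);print('  ',n,np.round(cc[0],4),round(cc[1],4),Q[:,2].mean().round(4))
    if cam=='wrist': continue
    near=(np.hypot(P[...,0]-.475,P[...,1]+.315)<.12)
    m=near&(r>100)&(g<60)&(b<60);Q=P[m];print('  red',len(Q),np.nanmin(Q,0).round(4),np.nanmax(Q,0).round(4),np.nanmean(Q,0).round(4))
    top=Q[Q[:,2]>np.nanmax(Q[:,2])-.006];print('  redtop',len(top),top.mean(0).round(4),np.ptp(top,axis=0).round(4))
    m=near&(abs(P[...,2]-.1)<.006)&(b>r+20);Q=P[m];print('  fork',len(Q),mar(Q) if len(Q)>3 else '')
    m=near&(P[...,2]<.025)&(P[...,2]>.006);Q=P[m];print('  base',len(Q),Q[:,2].mean(),mar(Q))
```

```text
scene bar 103 mid [ 0.5724 -0.0553] ang -50.2 len 0.094 wid 0.0023 zmax 0.1664
   disc [ 0.5745 -0.0568] 0.0981 0.1206
   trivet [0.4947 0.2468] 0.0883 0.0205
  red 26 [ 0.4683 -0.326   0.1754] [ 0.4866 -0.3109  0.1818] [ 0.4789 -0.3182  0.1778]
  redtop 22 [ 0.4787 -0.3182  0.1782] [0.0183 0.0147 0.0059]
  fork 225 ((0.4856245219707489, -0.3196460008621216), (0.0615236721932888, 0.07565288245677948), 75.46086883544922)
  base 486 0.012855434264308359 ((0.47167426347732544, -0.31574031710624695), (0.15582174062728882, 0.15835796296596527), 32.489532470703125)
side bar 123 mid [ 0.5708 -0.0585] ang -50.1 len 0.101 wid 0.0023 zmax 0.1633
   disc [ 0.57   -0.0574] 0.097 0.1183
   trivet [0.4971 0.2446] 0.0891 0.0179
  red 318 [ 0.4651 -0.3343  0.1073] [ 0.4881 -0.3081  0.1781] [ 0.4753 -0.3272  0.1487]
  redtop 73 [ 0.4768 -0.3214  0.175 ] [0.023  0.0238 0.0057]
  fork 434 ((0.48357701301574707, -0.32199737429618835), (0.06574894487857819, 0.07644294202327728), 72.77444458007812)
  base 1410 0.010162473509915794 ((0.47572535276412964, -0.3201310634613037), (0.09408272057771683, 0.10969560593366623), 74.88074493408203)
wrist bar 600 mid [ 0.572  -0.0533] ang -50.5 len 0.097 wid 0.0019 zmax 0.1639
   disc [ 0.5704 -0.0546] 0.0943 0.1192
   trivet [0.4967 0.2048] 0.0739 0.019
```

Request:
drive_tool(moves="-0.04 -0.02 -0.03 0 1; -0.08 -0.04 -0.05 2 1; -0.12 -0.06 -0.07 4 1; -0.16 -0.08 -0.08 6 1; -0.2 -0.1 -0.08 8 1; -0.24 -0.12 -0.08 10 1; -0.28 -0.14 -0.08 12 1; -0.32 -0.16 -0.08 15 1")

```text
time_s: 2.6
tool_pos: [0.489, -0.3215, 0.303]
tool_rot: [179.9, 0.0, 74.9]
force: [0.6, 0.1, -0.1]
grip_width: 0.087
```

Request:
drive_tool(moves="-0.025 -0.005 0 0 1; -0.045 -0.01 0 0 1; -0.05 -0.01 0 0 1; -0.05 -0.01 0 0 1; -0.05 -0.01 0 0 1; -0.05 -0.01 0 0 1; -0.05 -0.01 0 0 1; -0.05 -0.01 0 0 1")

```text
time_s: 3.4
tool_pos: [0.4679, -0.365, 0.3026]
tool_rot: [180.0, -0.0, 75.1]
force: [0.8, 0.3, -0.1]
grip_width: 0.0869
```

```bash
cat > look.py <<'E'
from h import *
import sys
n=sys.argv[1]
T=T_tool();im,d=read_camera('wrist');C=c2w('wrist',T)
cv2.imwrite(f'pics/{n}.png',im[:,:,::-1]);np.savez(f'{n}.npz',im=im,d=d,C=C,T=T)
o=get_obs();print(o['time_s'],o['tool_pos'].round(4),o['tool_rot'].round(2),o['qpos'].round(1),o['force'].round(2),o['wrist_torque'].round(3),o['grip_width'])
E
python3 look.py w1
python3 - <<'E'
from h import *
z=np.load('w1.npz')
C=z['C']
for n,zz in [('stand_seat',.1),('lifter_grip',.144),('lid_loop',.16)]:
    for q in pinpoint('wrist',n)[:2]: print(n,np.round(q['conf'],2),np.round(q['uv'],1),onz('wrist',q['uv'],zz,C).round(4)[0])
im=z['im'].astype(int);P=cloud('wrist',z['d'],C);r,g,b=im[...,0],im[...,1],im[...,2]
mar=lambda Q:cv2.minAreaRect(np.ascontiguousarray(Q[:,:2],np.float32).reshape(-1,1,2))
near=(np.hypot(P[...,0]-.477,P[...,1]+.32)<.09)
m=near&(P[...,2]>.168)&(P[...,2]<.19);Q=P[m]
if len(Q)>3: print('top',len(Q),Q[:,2].mean(),mar(Q))
m=near&(abs(P[...,2]-.1)<.005)&(b>r+20);print('fork',m.sum(),mar(P[m]) if m.sum()>3 else '')
m=near&(P[...,2]<.02)&(P[...,2]>.006);print('base',m.sum(),mar(P[m]) if m.sum()>3 else '', np.nanmean(P[m][:,2]))
E
```

```text
3.45 [ 0.4678 -0.3652  0.3026] [179.99   0.    75.06] [25.2  9.9 11.9 84.7 -2.  85.6 22.1] [0.07 0.06 0.1 ] [-0.029  0.068  0.008] 0.08687706930627813
stand_seat 0.62 [315.1 138.9] [ 0.4757 -0.3132  0.1   ]
lifter_grip 0.69 [315.8 146.8] [ 0.4756 -0.3189  0.144 ]
top 480 0.17668754400410053 ((0.47636786103248596, -0.3165285885334015), (0.02156246267259121, 0.02130540832877159), 74.72789001464844)
fork 1336 ((0.48419854044914246, -0.3191855847835541), (0.05996440351009369, 0.07533574849367142), 73.67913818359375)
base 1379 ((0.47610563039779663, -0.31665778160095215), (0.09026690572500229, 0.10994911193847656), 73.75169372558594) 0.011933574468934886
```

View pics/w1.png

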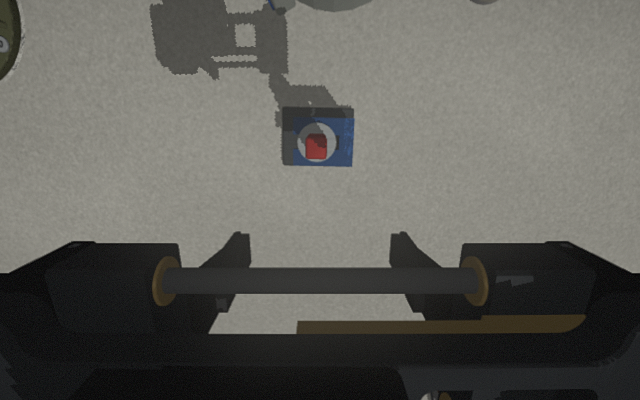

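The wrist picture shows the lifter in the stand at about (316,147), jaws lined up with the handle.

Request:
drive_tool(moves="0.03 -0.0045 0 0.5 1; 0.049 -0.0045 0.02 0.5 1; 0.049 -0.0045 0.06 0.5 1; 0.049 -0.0045 0.1 0.5 1; 0.049 -0.0045 0.14 0.5 1; 0.049 -0.0045 0.165 0.5 1; 0.049 -0.0045 0.175 0.5 1; 0.049 -0.0045 0.175 0.5 0")

```text
time_s: 4.4
tool_pos: [0.4751, -0.3169, 0.1265]
tool_rot: [-179.9, -0.0, 74.5]
force: [-0.4, 0.8, 0.6]
grip_width: 0.0838
```

Request:
drive_tool(moves="0 0 0 0 -0.3; 0 0 0 0 -1; 0 0 0 0 -1; 0 0 0 0 -1; 0 0 0 0 -1; 0 0 0 0 -1; 0 0 0 0 -1; 0 0 0 0 -1", grip_force=40)

```text
time_s: 5.2
tool_pos: [0.4758, -0.3172, 0.1275]
tool_rot: [180.0, -0.0, 74.5]
force: [1.2, -0.7, -0.1]
grip_width: 0.0228
```

Request:
drive_tool(moves="0 0 -0.01 0 -1; 0 0 -0.03 0 -1; 0 0 -0.06 0 -1; 0 0 -0.09 0 -1; 0 0 -0.12 0 -1; 0.02 0 -0.15 0 -1; 0.05 0 -0.175 -5 -1; 0.085 0 -0.185 -10 -1")

```text
time_s: 6.0
tool_pos: [0.499, -0.236, 0.3163]
tool_rot: [179.7, 0.1, 84.5]
force: [1.3, -0.2, -1.5]
grip_width: 0.0219
```

Request:
drive_tool(moves="0.035 0.005 0 -7 -1; 0.07 0.01 0 -14 -1; 0.1 0.015 0 -22 -1; 0.13 0.02 0 -30 -1; 0.145 0.025 0 -38 -1; 0.155 0.027 0 -45 -1; 0.159 0.028 0 -45 -1; 0.159 0.028 0 -45 -1")

```text
time_s: 6.8
tool_pos: [0.5416, -0.0794, 0.3128]
tool_rot: [-180.0, 0.0, 129.4]
force: [-0.1, -0.9, -1.8]
grip_width: 0.0219
```

```bash
python3 look.py w2
python3 - <<'E'
from h import *
z=np.load('w2.npz');C=z['C'];P=cloud('wrist',z['d'],C)
for n,zz in [('lid_loop',.16),('lid_centre',.11)]:
    for q in pinpoint('wrist',n)[:2]: print(n,np.round(q['conf'],2),np.round(q['uv'],1),onz('wrist',q['uv'],zz,C).round(4)[0])
m=(P[...,2]>.148)&(P[...,2]<.175)&(np.hypot(P[...,0]-.572,P[...,1]+.054)<.06);Q=P[m];print(len(Q))
c=Q.mean(0);v=np.linalg.svd(Q[:,:2]-c[:2],full_matrices=False)[2];t=(Q[:,:2]-c[:2])@v[0]
print('mid',(c[:2]+v[0]*(t.min()+t.max())/2).round(4),'mean',c.round(4),'ang',np.degrees(np.arctan2(v[0,1],v[0,0])),np.ptp(t))
m=(abs(P[...,2]-.12)<.005)&(np.hypot(P[...,0]-.572,P[...,1]+.054)<.12);Q=P[m]
cc=cv2.minEnclosingCircle(np.ascontiguousarray(Q[:,:2],np.float32).reshape(-1,1,2));print('disc',cc,Q[:,2].mean())
E
```

```text
6.85 [ 0.5414 -0.0802  0.3127] [-1.7998e+02  2.0000e-02  1.2934e+02] [ 9.1  4.4 -3.7 89.5  0.3 86.1 44.7] [-0.17  0.43 -0.87] [ 0.003 -0.011 -0.004] 0.021759801545467403
lid_loop 0.58 [356.7 189.5] [ 0.5745 -0.0535  0.16  ]
lid_centre 0.66 [348.1 180.6] [ 0.571 -0.057  0.11 ]
569
mid [ 0.5703 -0.0541] mean [ 0.5669 -0.0502  0.1632] ang -49.52527932142333 0.09603588817927637
disc ((0.5712207555770874, -0.054500650614500046), 0.09404630213975906) 0.12031698666800487
```

View pics/w2.png

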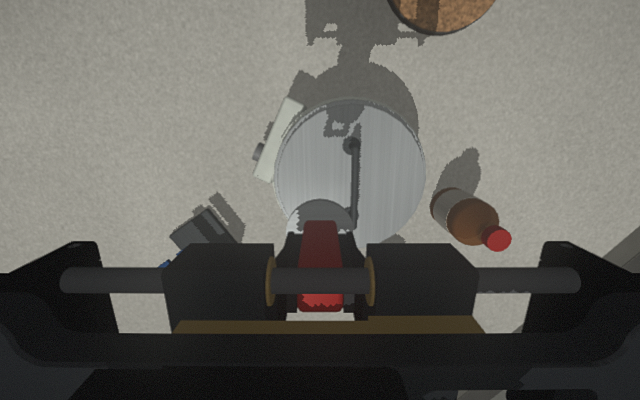

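The picture shows the lid centred near (350,175), the bar running up-down at column ~357 in line with tool x, with the lifter at its left.

Request:
drive_tool(moves="-0.01 0 0.02 -0.5 -1; -0.022 0 0.05 -0.5 -1; -0.022 0 0.08 -0.5 -1; -0.022 0 0.095 -0.5 -1; -0.022 0 0.095 -0.5 -1; -0.022 0.015 0.095 -0.5 -1; -0.022 0.028 0.095 -0.5 -1; -0.022 0.039 0.095 -0.5 -1")

```text
time_s: 7.75
tool_pos: [0.5879, -0.07, 0.2194]
tool_rot: [179.8, 0.1, 130.1]
force: [0.2, 0.5, -0.9]
grip_width: 0.0219
```

```bash
cat > feel.py <<'E'
from h import *
import sys
n=int(sys.argv[1]);F=[];W=[];E=[];p=[]
for i in range(n):
    read_camera('wrist');o=get_obs();F.append(o['force']);W.append(o['wrist_torque']);E.append(o['effort']);p.append(o['tool_pos'])
F=np.array(F);E=np.array(E)
print('t',o['time_s'],'pos',np.mean(p,0).round(4),o['tool_rot'].round(2),'F',F.mean(0).round(2),'sd',F.std(0).round(2),'M',np.mean(W,0).round(3),'E',E.mean(0).round(2),E.std(0).round(2))
def plane():
    T=T_tool();im,d=read_camera('wrist');C=c2w('wrist',T);P=cloud('wrist',d,C).reshape(-1,3)
    c=T[:2,3];zz=T[2,3]-.0835-.036
    Q=P[(np.hypot(P[:,0]-c[0],P[:,1]-c[1])<.1)&(abs(P[:,2]-zz)<.012)]
    for _ in range(3):
        k,*_r=np.linalg.lstsq(np.c_[Q[:,:2]-c,np.ones(len(Q))],Q[:,2],rcond=None)
        e=Q[:,2]-np.c_[Q[:,:2]-c,np.ones(len(Q))]@k; Q=Q[abs(e)<max(.002,2*e.std())]
    g=k[:2]; 
    R_=T[:2,:2]; 
    print('plane n',len(Q),'z@tcp',k[2].round(4),'tilt along tool x,y deg',np.degrees(g@R_).round(2),'rms',e.std().round(4))
plane()
E
python3 feel.py 6
python3 - <<'E'
from h import *
im,d=read_camera('side');im2,_=read_camera('scene')
a=cv2.resize(im[140:270,250:380],(400,400),interpolation=2);b=cv2.resize(im2[110:240,215:345],(400,400),interpolation=2)
cv2.imwrite('pics/v3.png',np.hstack([a,b])[:,:,::-1])
E
```

```text
t 8.05 pos [ 0.5867 -0.0707  0.2181] [-1.7999e+02  2.0000e-02  1.2998e+02] F [ 0.58  0.37 -1.53] sd [0.34 1.05 0.38] M [ 0.038 -0.046  0.005] E [ 2.000e-01 -4.313e+01 -7.000e-02 -3.184e+01  1.000e-02  8.000e-02
 -3.000e-02] [1.18 0.6  1.06 0.41 0.14 0.08 0.04]
plane n 126 z@tcp 0.1097 tilt along tool x,y deg [0.1  0.01] rms 0.0004
```

View pics/v3.png

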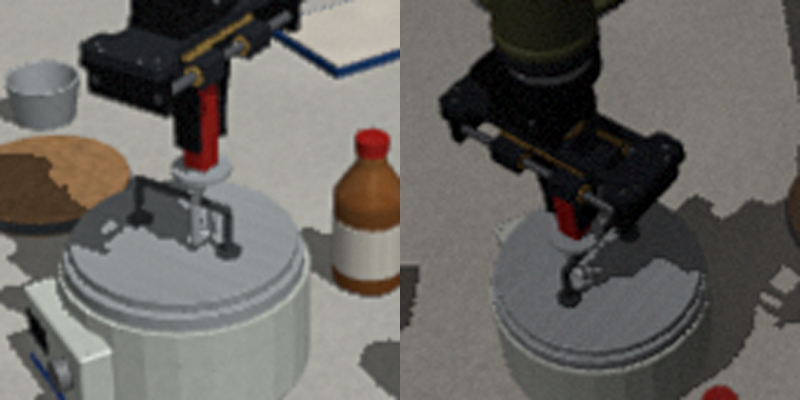

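Request:
drive_tool(moves="0 0 -0.008 0 -1; 0 0 -0.015 0 -1; 0 0 -0.018 0 -1; 0 0 -0.02 0 -1; 0 0 -0.022 0 -1; 0 0 -0.024 0 -1; 0 0 -0.026 0 -1; 0 0 -0.026 0 -1")

```text
time_s: 9.0
tool_pos: [0.5851, -0.0715, 0.2429]
tool_rot: [-179.9, -0.1, 130.0]
force: [-0.5, 0.8, -6.0]
grip_width: 0.0219
```

```bash
sed -i 's/zz=T\[2,3\].*/zz=float(sys.argv[2])/' feel.py; python3 feel.py 20 .122
```

```text
t 10.0 pos [ 0.5855 -0.0718  0.2434] [1.8e+02 1.0e-02 1.3e+02] F [-0.57  0.56 -5.77] sd [0.6  0.56 0.52] M [0.216 0.109 0.004] E [ 2.900e-01 -4.517e+01  3.000e-02 -3.444e+01  2.100e-01 -1.400e-01
 -0.000e+00] [0.01 0.05 0.01 0.04 0.   0.01 0.  ]
plane n 19159 z@tcp 0.1238 tilt along tool x,y deg [-1.86  0.04] rms 0.0007
```

Request:
drive_tool(moves="0 0 0.003 0 -1; 0 0 0.006 0 -1; 0.01 0 0.01 0 -1; 0.027 0 0.01 0 -1; 0.044 0 0.01 0 -1; 0.044 0 0.006 0 -1; 0.044 0 0.003 0 -1; 0.044 0 0.0 0 -1")

```text
time_s: 10.85
tool_pos: [0.5569, -0.0385, 0.2432]
tool_rot: [-179.9, -0.0, 130.0]
force: [-0.6, 0.1, -6.8]
grip_width: 0.0221
```

```bash
sleep 0; python3 feel.py 24 .122
```

```text
t 12.05 pos [ 0.5573 -0.0384  0.2434] [1.8e+02 1.0e-02 1.3e+02] F [ 0.03 -0.07 -6.48] sd [0.53 0.41 0.47] M [ 0.018 -0.06   0.009] E [ -0.07 -41.64  -0.35 -34.41  -0.06   0.12  -0.  ] [0.06 0.24 0.07 0.22 0.06 0.05 0.  ]
plane n 14294 z@tcp 0.1238 tilt along tool x,y deg [1.64 0.02] rms 0.0007
```

Request:
drive_tool(moves="0 0 0.003 0 -1; 0 0 0.006 0 -1; -0.003 0 0.01 0 -1; -0.0105 0 0.01 0 -1; -0.0105 0 0.006 0 -1; -0.0105 0 0.003 0 -1; -0.0105 0 0 0 -1; -0.0105 0 0 0 -1")

```text
time_s: 12.9
tool_pos: [0.5638, -0.046, 0.2433]
tool_rot: [-180.0, -0.0, 130.0]
force: [0.8, 0.3, -7.6]
grip_width: 0.0217
```

```bash
python3 feel.py 8 .122
```

```text
t 13.3 pos [ 0.5638 -0.0461  0.2431] [-1.7999e+02 -1.0000e-02  1.3000e+02] F [ 0.12 -0.17 -6.83] sd [0.61 0.32 0.48] M [ 0.024 -0.036 -0.003] E [ 1.000e-02 -4.291e+01 -2.900e-01 -3.480e+01 -2.000e-02  8.000e-02
 -0.000e+00] [0.02 0.09 0.02 0.09 0.   0.01 0.  ]
plane n 16370 z@tcp 0.1236 tilt along tool x,y deg [1.39 0.02] rms 0.0007
```

Request:
drive_tool(moves="0 0 0.003 0 -1; 0 0 0.006 0 -1; -0.003 0 0.01 0 -1; -0.0075 0 0.01 0 -1; -0.0075 0 0.006 0 -1; -0.0075 0 0.003 0 -1; -0.0075 0 0 0 -1; -0.0075 0 0 0 -1")

```text
time_s: 14.15
tool_pos: [0.5687, -0.0519, 0.2433]
tool_rot: [-180.0, -0.0, 130.0]
force: [-0.6, -0.9, -7.1]
grip_width: 0.0217
```

```bash
python3 feel.py 10 .122
```

```text
t 14.65 pos [ 0.5687 -0.0519  0.2432] [-1.7999e+02 -2.0000e-02  1.3001e+02] F [ 0.06 -0.14 -6.56] sd [0.71 0.44 0.4 ] M [ 0.023 -0.052  0.009] E [-2.000e-02 -4.339e+01 -3.100e-01 -3.463e+01 -3.000e-02  1.000e-01
 -0.000e+00] [0.07 0.03 0.08 0.05 0.05 0.05 0.  ]
plane n 17370 z@tcp 0.1236 tilt along tool x,y deg [-2.26  0.05] rms 0.0007
```

Request:
drive_tool(moves="0 0 0.003 0 -1; 0 0 0.006 0 -1; 0.003 0 0.01 0 -1; 0.0062 0 0.01 0 -1; 0.0062 0 0.006 0 -1; 0.0062 0 0.003 0 -1; 0.0062 0 0 0 -1; 0.0062 0 -0.001 0 -1")

```text
time_s: 15.5
tool_pos: [0.5647, -0.0474, 0.2442]
tool_rot: [-180.0, -0.0, 130.0]
force: [-0.3, -0.5, -7.9]
grip_width: 0.0217
```

```bash
python3 feel.py 8 .122
```

```text
t 15.9 pos [ 0.5648 -0.0473  0.2442] [-1.7998e+02 -1.0000e-02  1.3000e+02] F [ 0.33  0.19 -7.15] sd [0.5  0.31 0.41] M [ 0.016 -0.031 -0.007] E [-0.000e+00 -4.298e+01 -2.900e-01 -3.477e+01 -2.000e-02  9.000e-02
 -0.000e+00] [0.01 0.13 0.   0.11 0.   0.01 0.  ]
plane n 16479 z@tcp 0.1245 tilt along tool x,y deg [ 0.53 -0.18] rms 0.0007
```

Request:
drive_tool(moves="0 0 -0.002 0 -1; 0 0 -0.006 0 -1; 0 0 -0.012 0 -1; 0 0 -0.02 0 -1; 0 0 -0.029 0 -1; 0 0 -0.038 0 -1; 0 0 -0.045 0 -1; 0 0 -0.048 0 -1")

```text
time_s: 16.75
tool_pos: [0.5654, -0.0472, 0.2939]
tool_rot: [179.9, 0.1, 130.0]
force: [0.5, -0.4, -6.2]
grip_width: 0.0218
```

```bash
python3 feel.py 3 .171
```

```text
t 16.9 pos [ 0.5652 -0.0473  0.2933] [1.7999e+02 1.0000e-02 1.3000e+02] F [ 0.1  -0.05 -6.78] sd [0.3  0.22 0.12] M [ 0.008 -0.026 -0.017] E [ 0.000e+00 -4.234e+01 -2.500e-01 -3.515e+01 -2.000e-02  1.200e-01
  0.000e+00] [0.   0.76 0.01 0.62 0.   0.02 0.  ]
plane n 16467 z@tcp 0.1728 tilt along tool x,y deg [0.53 0.01] rms 0.0007
```

Level within 0.5°, hanging free. Carry it over.

Request:
drive_tool(moves="0.001 0.0005 0 0 -1; 0.0036 0.0018 0 0 -1; 0.0081 0.004 0 0 -1; 0.0144 0.007 0 0 -1; 0.0225 0.011 0 0 -1; 0.0324 0.0158 0 0 -1; 0.044 0.0215 0 0 -1; 0.0575 0.0281 0 0 -1")

```text
time_s: 17.75
tool_pos: [0.5492, 0.0161, 0.2926]
tool_rot: [180.0, 0.0, 130.0]
force: [0.2, -0.2, -6.7]
grip_width: 0.0218
```

Request:
drive_tool(moves="0.0153 0.0075 0 0 -1; 0.0306 0.0149 0 0 -1; 0.0459 0.0224 0 0 -1; 0.0612 0.0298 0 0 -1; 0.0765 0.0373 0 0 -1; 0.0918 0.0448 0 0 -1; 0.107 0.0522 0 0 -1; 0.1223 0.0597 0 0 -1")

```text
time_s: 18.55
tool_pos: [0.5158, 0.1488, 0.2927]
tool_rot: [180.0, -0.0, 130.1]
force: [0.8, -0.3, -7.2]
grip_width: 0.0215
```

Request:
drive_tool(moves="0.0153 0.0075 0 0 -1; 0.0306 0.0149 0 0 -1; 0.045 0.022 0 0 -1; 0.0575 0.0281 0 0 -1; 0.0683 0.0334 0 0 -1; 0.0773 0.0378 0 0 -1; 0.0845 0.0413 0 0 -1; 0.0899 0.0439 0 0 -1")

```text
time_s: 19.35
tool_pos: [0.4924, 0.2446, 0.2925]
tool_rot: [-180.0, 0.0, 130.0]
force: [-0.3, 0.2, -7.4]
grip_width: 0.0219
```

Request:
drive_tool(moves="0.0036 0.0018 0 0 -1; 0.0063 0.0031 0 0 -1; 0.0081 0.004 0 0 -1; 0.0081 0.004 0 0 -1; 0.0081 0.004 0.004 0 -1; 0.0081 0.004 0.012 0 -1; 0.0081 0.004 0.018 0 -1; 0.0081 0.004 0.02 0 -1")

```text
time_s: 20.15
tool_pos: [0.4898, 0.2522, 0.271]
tool_rot: [-179.9, -0.0, 130.0]
force: [-0.2, -0.2, -6.6]
grip_width: 0.0219
```

```bash
python3 feel.py 3 .152
python3 - <<'E'
from h import *
mec=lambda Q:cv2.minEnclosingCircle(np.ascontiguousarray(Q[:,:2],np.float32).reshape(-1,1,2))
T=T_tool();zt=T[2,3]-.0835-.036
a=[]
for cam in ['wrist','scene','side']:
    im,d=read_camera(cam);C=c2w(cam,T);P=cloud(cam,d,C).reshape(-1,3)
    m=(abs(P[:,2]-zt)<.006)&(np.hypot(P[:,0]-.496,P[:,1]-.2455)<.115);Q=P[m]
    if len(Q)>50: c=mec(Q);print(cam,len(Q),np.round(c[0],4),round(c[1],4),Q[:,2].mean().round(4))
    if cam!='wrist':
        uv=proj(cam,[[.496,.2455,.09]],C)[0].astype(int);u=np.clip(uv[0]-65,0,510);v=np.clip(uv[1]-65,0,270)
        a.append(cv2.resize(im[v:v+130,u:u+130],(400,400)))
cv2.imwrite('pics/v4.png',np.hstack(a)[:,:,::-1])
E
```

```text
t 20.3 pos [0.49   0.2525 0.2717] [-179.97   -0.    130.  ] F [-0.32  0.47 -7.16] sd [0.59 0.49 0.28] M [ 0.035 -0.002 -0.011] E [ 1.000e-02 -3.990e+01 -1.190e+00 -3.512e+01 -5.000e-02  0.000e+00
 -0.000e+00] [0.02 0.49 0.04 0.44 0.   0.04 0.  ]
plane n 16485 z@tcp 0.1525 tilt along tool x,y deg [ 0.7  -0.49] rms 0.0007
wrist 16823 [0.4978 0.2446] 0.0938 0.1531
scene 2123 [0.4984 0.2439] 0.0954 0.1531
side 1307 [0.5005 0.24  ] 0.0974 0.1507
```

View pics/v4.png

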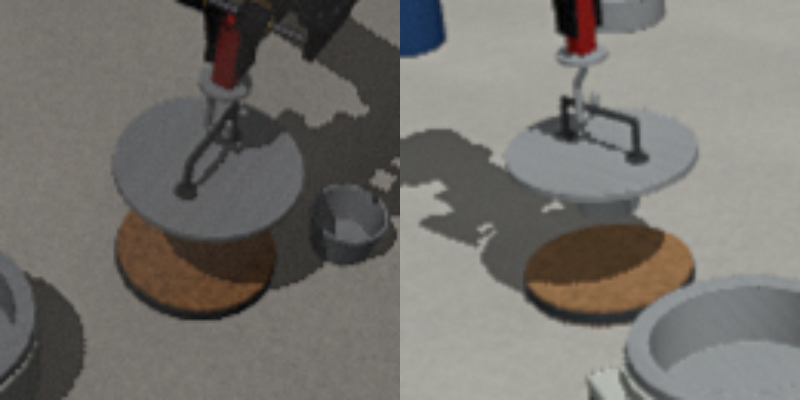

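Request:
drive_tool(moves="0.001 0 0.002 0 -1; 0.0025 0 0.008 0 -1; 0.004 0 0.018 0 -1; 0.0047 -0.0003 0.032 0 -1; 0.0047 -0.0003 0.047 0 -1; 0.0047 -0.0003 0.062 0 -1; 0.0047 -0.0003 0.077 0 -1; 0.0047 -0.0003 0.088 0 -1")

```text
time_s: 21.3
tool_pos: [0.4865, 0.2557, 0.1824]
tool_rot: [-179.9, -0.0, 130.0]
force: [0.5, -1.2, -6.6]
grip_width: 0.0217
```

Request:
drive_tool(moves="0 0 0.007 0 -1; 0 0 0.012 0 -1; 0 0 0.016 0 -1; 0 0 0.018 0 -1; 0 0 0.019 0 -1; 0 0 0.019 0 -1; 0 0 0.019 0 -1; 0 0 0.019 0 -1")

```text
time_s: 22.1
tool_pos: [0.4873, 0.2563, 0.1659]
tool_rot: [180.0, 0.0, 130.0]
force: [-0.4, -0.1, -7.3]
grip_width: 0.0221
```

```bash
python3 feel.py 3 .045
python3 - <<'E'
from h import *
mec=lambda Q:cv2.minEnclosingCircle(np.ascontiguousarray(Q[:,:2],np.float32).reshape(-1,1,2))
T=T_tool();zt=.0455
for cam in ['wrist','scene','side']:
    im,d=read_camera(cam);C=c2w(cam,T);P=cloud(cam,d,C).reshape(-1,3)
    m=(abs(P[:,2]-zt)<.006)&(np.hypot(P[:,0]-.496,P[:,1]-.2455)<.115);Q=P[m]
    if len(Q)>50: c=mec(Q);print(cam,len(Q),np.round(c[0],4),round(c[1],4),Q[:,2].mean().round(4))
E
```

```text
t 22.25 pos [0.4872 0.2562 0.1658] [1.7998e+02 1.0000e-02 1.3000e+02] F [ 0.33 -0.27 -6.87] sd [0.39 0.37 0.47] M [ 0.042 -0.023 -0.012] E [-0.000e+00 -4.127e+01 -1.810e+00 -3.328e+01 -5.000e-02  4.000e-02
 -0.000e+00] [0.   0.01 0.   0.01 0.   0.   0.  ]
plane n 16457 z@tcp 0.0459 tilt along tool x,y deg [0.46 0.21] rms 0.0007
wrist 16798 [0.4948 0.2483] 0.0941 0.046
scene 1878 [0.4954 0.2489] 0.0964 0.0459
side 1350 [0.4949 0.244 ] 0.0981 0.0434
```

Request:
drive_tool(moves="0 0 0.003 0 -1; 0 0 0.005 0 -1; 0 0 0.006 0 -1; 0 0 0.007 0 -1; 0 0 0.008 0 -1; 0 0 0.009 0 -1; 0 0 0.01 0 -1; 0 0 0.011 0 -1")

```text
time_s: 23.25
tool_pos: [0.4878, 0.2565, 0.1554]
tool_rot: [179.9, 0.0, 130.0]
force: [-0.2, -0.4, -1.5]
grip_width: 0.0218
```

```bash
python3 feel.py 4 .038
```

```text
t 23.45 pos [0.4874 0.2563 0.1549] [1.7997e+02 1.0000e-02 1.3000e+02] F [ 0.03  0.03 -2.01] sd [0.49 0.33 0.24] M [ 0.019 -0.036 -0.02 ] E [-1.000e-02 -3.872e+01 -1.760e+00 -3.050e+01 -5.000e-02  3.000e-02
 -0.000e+00] [0.01 0.17 0.01 0.16 0.   0.01 0.  ]
plane n 16628 z@tcp 0.0383 tilt along tool x,y deg [-0.09  0.02] rms 0.0007
```

Request:
drive_tool(moves="0 0 0.007 0 -1; 0 0 0.014 0 -1; 0 0 0.0193 0 -1; 0 0 0.0193 0 -1; 0 0 0.0193 0 -1; 0 -0.006 0.0193 0 -1; 0 -0.014 0.0193 0 -1; 0 -0.024 0.0193 0 -1")

```text
time_s: 24.3
tool_pos: [0.4682, 0.2403, 0.1354]
tool_rot: [180.0, 0.0, 130.0]
force: [-0.2, -0.1, -1.4]
grip_width: 0.0214
```

Request:
drive_tool(moves="0 -0.01 0 0 -1; 0 -0.02 0 0 -1; 0 -0.022 0 0 -1; 0 -0.022 -0.02 0 -1; 0 -0.022 -0.05 0 -1; 0 -0.022 -0.09 0 -1; 0 -0.022 -0.13 0 -1; 0 -0.022 -0.16 0 -1")

```text
time_s: 25.1
tool_pos: [0.4523, 0.227, 0.2982]
tool_rot: [179.8, 0.1, 130.0]
force: [-0.4, 0.7, -1.0]
grip_width: 0.0221
```

Run:
```python
from h import *
o=get_obs();print(o['time_s'],o['tool_pos'].round(4),o['tool_rot'].round(2),o['force'].round(2))
mec=lambda Q:cv2.minEnclosingCircle(np.ascontiguousarray(Q[:,:2],np.float32).reshape(-1,1,2))
T=T_tool();a=[]
for cam in ['wrist','scene','side']:
    im,d=read_camera(cam);C=c2w(cam,T);P=cloud(cam,d,C).reshape(-1,3)
    m=(abs(P[:,2]-.038)<.005)&(np.hypot(P[:,0]-.496,P[:,1]-.2455)<.115);Q=P[m]
    if len(Q)>50: c=mec(Q);print(cam,len(Q),np.round(c[0],4),round(c[1],4),Q[:,2].mean().round(4))
    if cam!='wrist':
        uv=proj(cam,[[.496,.2455,.09]],C)[0].astype(int);u=np.clip(uv[0]-65,0,510);v=np.clip(uv[1]-65,0,270)
        a.append(cv2.resize(im[v:v+130,u:u+130],(400,400)))
cv2.imwrite('pics/v5.png',np.hstack(a)[:,:,::-1])
```

```text
25.1 [0.4523 0.227  0.2982] [1.7982e+02 6.0000e-02 1.3000e+02] [-0.39  0.7  -1.01]
wrist 9860 [0.4955 0.2474] 0.0939 0.0383
scene 1905 [0.4957 0.2469] 0.097 0.0385
side 1319 [0.4964 0.2422] 0.0969 0.0361
```

View pics/v5.png

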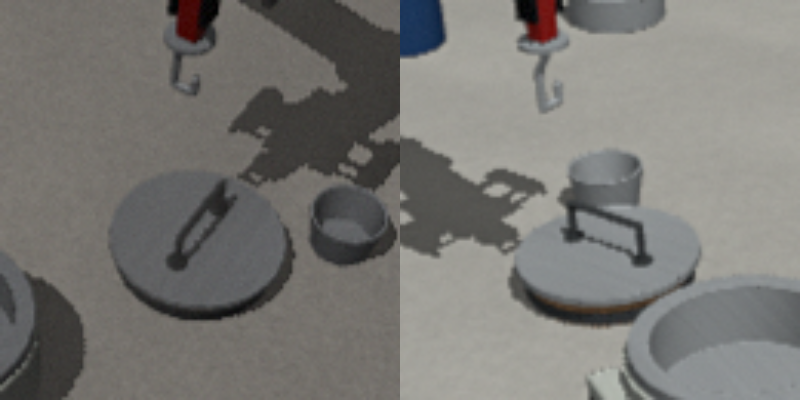

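Request:
drive_tool(moves="-0.015 -0.009 0 2 -1; -0.045 -0.027 0 6 -1; -0.08 -0.049 0 10 -1; -0.12 -0.073 0 14 -1; -0.16 -0.097 0 18 -1; -0.195 -0.119 0 23 -1; -0.22 -0.135 0 28 -1; -0.235 -0.143 0 28 -1")

```text
time_s: 26.05
tool_pos: [0.4923, -0.0495, 0.2937]
tool_rot: [-179.8, 0.0, 101.5]
force: [-1.0, 0.8, -0.6]
grip_width: 0.0217
```

```bash
cat > rel.py <<'E'
from h import *
import sys
x,y,z,w=map(float,sys.argv[1:5]);o=get_obs();T=T_tool()
print(o['time_s'],o['tool_pos'].round(4),o['tool_rot'].round(2),'rel',(T[:3,:3].T@(np.array([x,y,z])-T[:3,3])).round(4),'turn',round(o['tool_rot'][2]-w,2))
E
python3 rel.py .4758 -.3172 .2982 74.5
```

```text
26.05 [ 0.4923 -0.0495  0.2937] [-179.84    0.    101.49] rel [-0.259  -0.0695 -0.0043] turn 26.99
```

Request:
drive_tool(moves="-0.015 -0.004 0 2 -1; -0.05 -0.013 0 6 -1; -0.09 -0.024 0 11 -1; -0.135 -0.036 0 16 -1; -0.18 -0.048 0 21 -1; -0.22 -0.059 0 27 -1; -0.25 -0.067 0 27 -1; -0.259 -0.0695 0 27 -1")

```text
time_s: 26.85
tool_pos: [0.4772, -0.3171, 0.2941]
tool_rot: [-179.9, 0.1, 74.6]
force: [-1.0, 0.6, -0.4]
grip_width: 0.0216
```

Request:
drive_tool(moves="0 0 0 0 -1; 0 0 0 0 -1; 0 0 0 0 -1; 0 0 0 0 -1; 0 0 0 0 -1; 0 0 0 0 -1; 0 0 0 0 -1; 0 0 0 0 -1")

```text
time_s: 27.65
tool_pos: [0.4793, -0.313, 0.2953]
tool_rot: [180.0, -0.0, 75.0]
force: [-0.5, 1.1, -1.3]
grip_width: 0.0217
```

```bash
python3 rel.py .4758 -.3172 .1275 74.5;python3 - <<'E'
from h import *
T=T_tool()
im,d=read_camera('wrist');im1,_=read_camera('side');uv=proj('side',[[.476,-.317,.13]],c2w('side'))[0].astype(int)
v,u=uv[1]-65,uv[0]-65
cv2.imwrite('pics/v6.png',cv2.resize(im1[v:v+130,u:u+130],(520,520))[:,:,::-1])
E
```

```text
27.65 [ 0.4793 -0.313   0.2953] [179.99  -0.    75.  ] rel [-0.0049 -0.0023  0.1678] turn 0.5
```

View pics/v6.png

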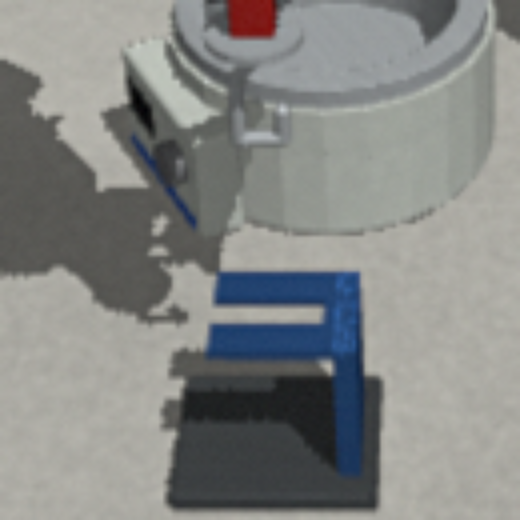

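Request:
drive_tool(moves="-0.003 -0.001 0 0.5 -1; -0.0049 -0.0023 0 0.5 -1; -0.0049 -0.0023 0 0.5 -1; -0.0049 -0.0023 0 0.5 -1; -0.0049 -0.0023 0 0.5 -1; -0.0049 -0.0023 0.01 0.5 -1; -0.0049 -0.0023 0.03 0.5 -1; -0.0049 -0.0023 0.05 0.5 -1")

```text
time_s: 28.55
tool_pos: [0.4758, -0.3172, 0.2443]
tool_rot: [180.0, 0.0, 74.5]
force: [-0.0, 0.6, -1.1]
grip_width: 0.0216
```

```bash
python3 rel.py .4758 -.3172 .1275 74.5
```

```text
28.55 [ 0.4758 -0.3172  0.2443] [1.7997e+02 1.0000e-02 7.4510e+01] rel [-0.000e+00 -1.000e-04  1.168e-01] turn 0.01
```

Request:
drive_tool(moves="0 0 0.015 0 -1; 0 0 0.035 0 -1; 0 0 0.055 0 -1; 0 0 0.075 0 -1; 0 0 0.09 0 -1; 0 0 0.1 0 -1; 0 0 0.107 0 -1; 0 0 0.11 0 -1")

```text
time_s: 29.35
tool_pos: [0.4758, -0.3172, 0.1348]
tool_rot: [-180.0, 0.0, 74.5]
force: [-0.5, -0.3, -1.0]
grip_width: 0.0217
```

```bash
python3 rel.py .4758 -.3172 .1275 74.5; python3 feel.py 4 .1
```

```text
29.35 [ 0.4758 -0.3172  0.1348] [-179.99    0.     74.5 ] rel [0.     0.     0.0073] turn 0.0
t 29.55 pos [ 0.476  -0.3174  0.1355] [1.7992e+02 2.0000e-02 7.4510e+01] F [-0.27  0.29 -1.69] sd [0.39 0.66 0.44] M [-0.024 -0.01  -0.011] E [ 1.000e-02 -4.117e+01  1.550e+00 -2.990e+01 -5.000e-02  3.000e-02
  0.000e+00] [0.03 0.52 0.04 0.39 0.   0.03 0.  ]
plane n 3141 z@tcp 0.1003 tilt along tool x,y deg [-0.09  0.04] rms 0.0006
```

Request:
drive_tool(moves="0 0 0.002 0 -1; 0 0 0.004 0 -1; 0 0 0.0055 0 -1; 0 0 0.0065 0 -1; 0 0 0.0072 0 -1; 0 0 0.0078 0 -1; 0 0 0.0078 0 -1; 0 0 0.0078 0 -1")

```text
time_s: 30.4
tool_pos: [0.4758, -0.3173, 0.1276]
tool_rot: [180.0, 0.0, 74.5]
force: [-0.3, 1.3, -1.5]
grip_width: 0.0221
```

```bash
python3 feel.py 5 .1
```

```text
t 30.65 pos [ 0.4758 -0.3173  0.1276] [179.99   0.    74.5 ] F [ 0.05 -0.01 -0.43] sd [0.33 0.3  0.27] M [ 0.036  0.072 -0.007] E [-2.000e-02 -4.111e+01  1.570e+00 -2.957e+01 -5.000e-02 -4.000e-02
 -0.000e+00] [0.   0.04 0.   0.03 0.   0.01 0.  ]
plane n 4395 z@tcp 0.1034 tilt along tool x,y deg [-4.22 -2.7 ] rms 0.0021
```

Request:
drive_tool(moves="0 0 0.0003 0 -1; 0 0 0.0003 0 -0.5; 0 0 0.0003 0 -0.3; 0 0 0.0003 0 0; 0 0 0.0003 0 0.5; 0 0 0.0003 0 1; 0 0 0.0003 0 1; 0 0 0.0003 0 1")

```text
time_s: 31.5
tool_pos: [0.4758, -0.3172, 0.1271]
tool_rot: [180.0, 0.0, 74.5]
force: [0.3, 0.5, 0.5]
grip_width: 0.062
```

Request:
drive_tool(moves="0 0 0 0 1; 0 0 0 0 1; 0 0 -0.01 0 1; 0 0 -0.03 0 1; 0 0 -0.06 0 1; 0 0 -0.1 0 1; 0 0 -0.14 0 1; 0 0 -0.17 0 1")

```text
time_s: 32.3
tool_pos: [0.4762, -0.3176, 0.301]
tool_rot: [179.8, 0.0, 74.5]
force: [0.5, 0.4, -0.3]
grip_width: 0.0868
```

Request:
drive_tool(moves="-0.02 0 0 0 1; -0.05 0 0 0 1; -0.05 0 0 0 1; -0.05 0 0 0 1; -0.05 0 0 0 1; -0.05 0 0 0 1; -0.05 0 0 0 1; -0.05 0 0 0 1")

```text
time_s: 33.1
tool_pos: [0.4626, -0.3649, 0.2972]
tool_rot: [180.0, -0.0, 74.6]
force: [0.2, -0.6, 1.2]
grip_width: 0.0872
```

```bash
python3 look.py w9
python3 - <<'E'
from h import *
z=np.load('w9.npz');C=z['C'];P=cloud('wrist',z['d'],C)
mar=lambda Q:cv2.minAreaRect(np.ascontiguousarray(Q[:,:2],np.float32).reshape(-1,1,2))
Q=P[(np.hypot(P[...,0]-.476,P[...,1]+.317)<.05)&(P[...,2]>.168)&(P[...,2]<.19)];print(len(Q),Q[:,2].mean(),mar(Q))
a=[]
for cam in ['scene','side']:
    im,d=read_camera(cam);a.append(im)
    for n in ['amber','jar','dish']:
        r=pinpoint(cam,n)[:1]
        if r: print(cam,n,onz(cam,r[0]['uv'],0,c2w(cam)).round(3)[0])
uv=proj('side',[[.476,-.317,.1]],c2w('side'))[0].astype(int);v,u=uv[1]-65,uv[0]-65
A=cv2.resize(a[1][v:v+130,u:u+130],(400,400));B=cv2.resize(a[0][100:325,110:470],(400,250))
o=np.zeros((400,800,3),np.uint8);o[:,:400]=A;o[:250,400:]=B
cv2.imwrite('pics/v7.png',o[:,:,::-1])
E
```

```text
33.15 [ 0.4626 -0.365   0.2972] [180.    -0.    74.54] [23.6  9.4 13.9 85.9 -2.3 84.9 22.1] [ 1.02 -0.24 -0.3 ] [ 0.004  0.053 -0.024] 0.0868053242051404
495 0.17675704296629505 ((0.47558727860450745, -0.31682974100112915), (0.021674204617738724, 0.020937107503414154), 74.95832061767578)
scene amber [0.758 0.006 0.   ]
scene jar [ 0.568 -0.06   0.   ]
scene dish [0.521 0.403 0.   ]
side amber [0.767 0.007 0.   ]
side jar [ 0.758 -0.172  0.   ]
```

View pics/v7.png

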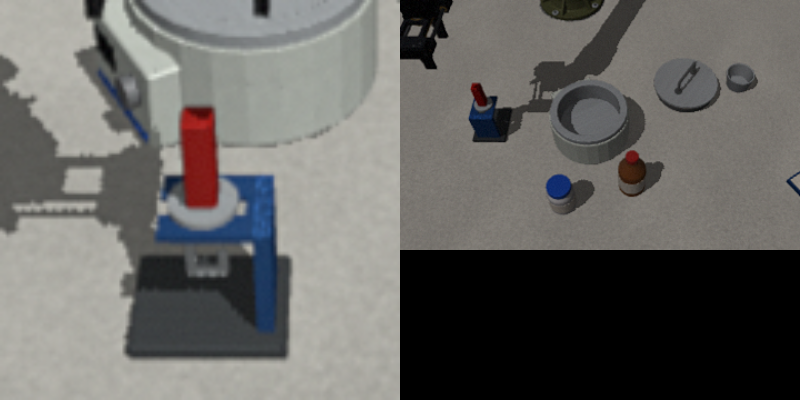

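The lifter hangs upright in its fork, the lid is on the trivet, and the bystanders have not moved.

```bash
python3 -c "
from cell import *
print(sign_off())"
```

```text
the job is handed in; nothing more can be done
None
```

The lid is on the cork trivet and the lifter is back upright in its stand. I handed the job in at about 33.5 s of the 72 s allowed.

**Balance:** I felt for the spot with the lid barely raised at five places along the bar. The lid balanced about 9.5 mm from the middle by my measurement. That is just under the 10 to 21 mm range you gave, and my estimate of the bar's middle is only good to about 1 mm. My first estimate, from the lifting forces, was about 7 mm. I trusted the tilt of the hanging lid instead.

**Carrying:** The lid stayed within about 1° of level at each point I checked.

**Setting down:** I lowered the last few millimetres at about 10 mm/s, and the lid then lay flat to 0.1°. Comparing lid and trivet within each camera, the lid is off centre by about 1 mm in the scene view and 2.5 mm in the side view. The camera calibration is good to about 2 mm.

**Returning the lifter:** The handle is within 1 mm and 0.3° of where it was at first, at the same height. The last picture shows its guard disc resting on the fork.

**Bystanders:** The picture shows the bottle, jar and dish standing where they were. The detector mistook the bath for the jar in the scene camera and missed the dish in the side camera. The bottle's side-camera position differed by about 15 mm from the first reading, while its scene-camera position agreed to 5 mm. I took that as detector scatter, since nothing went near the bottle.

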